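# Swap three pipe stubs round to the flanges they fit

## Robot

A 6-joint arm with a two-finger parallel gripper is mounted at the origin on a cart in front of the work surface, level with it; the furniture and walls round the work are solid. World frame = base frame: x ahead of the robot, y to its left, z up, the work surface at z = 0. Lengths are in mm, angles in rad, forces in N, time in s.
With the tool pointing down it reaches from about 350 to 875 mm from the base axis. Payload 4.2 kg.
Tool frame: the origin (TCP) lies midway between the tips of the shut fingers; the grasp point (between the pads) lies 19 mm behind it (arm.grasp_offset is the distance from the TCP to the grasp point, in mm); z points along the fingers, y is the direction in which the jaws open and shut (so a half turn about z gives the same grasp; the last joint's range is limited). The gripper opens to 85 mm and grips with 20 to 120 N. Pads are 22 mm wide; open, the fingers measure 114 mm over their backs; the gripper's body (76 mm by 85 mm) begins 54 mm behind the grasp point. The pads swing forward as they close: fully open they stand 13 mm farther back than shut.
Start: joints at [-0.992, 0.385, 0.008, 0, -1.194, -0.259], TCP at [196.501, -593.285, 231.312] pointing down, gripper open.
Joint ranges: [-3.14, 3.14], [-1.21, 2.06], [-1.07, 1.41], [-3.16, 2.05], [-2.99, -0.16], [-3.1, 3.1]. Speed limits (rad/s): [2.79, 2.79, 3.14, 3.14, 3.14, 3.14].

## Interface

Orientations are given as a unit quaternion [x, y, z, w].
In Python, from bench import arm gives the robot as it stands.
- The arm moves only by the tool move_arm, never from a script. Its argument "moves" is a list of rows, each an object with "gripper": the gripper's target within -1 to 1 (fully open at 1, half-way at 0, shut at -1); "xyz": the shift along the tool's x, y, z in cm, a list of three; "angular": the turn, a rotation vector about the tool's x, y, z in rad, a list of three. In form: [{"gripper": gripper, "xyz": [dx, dy, dz], "angular": [wx, wy, wz]}, ...]. A call has 1 to 10 rows; each row is the pose to reach, as a shift and turn from the pose commanded when the call began, along the tool's axes at that moment; what a row does not reach only later rows make up. A row lasts 1/8 s, in which the tool goes at most 62.5 mm and 10.7 degrees, less where a joint would pass 70% of its speed; a pose out of reach is approached as far as the arm can. A call with a gripper value outside its range is refused whole. The fingers move at their own pace and stop on an object; the grip force is fixed at half the most. Time passes only in rows, so rows that repeat a pose let the fingers close. It gives the time, the measured TCP pose, the force and the opening at its end, in the units of the state.
- arm.read_state(): the state, without advancing time (a new reading comes with each control period).
- arm.get_image(name): name is "side" or "top" or "wrist"; returns (picture, depth): 480x640x3 uint8, blue, green, red; 480x640 float32, mm along the optical axis (not along the pixel's ray), 0 where there is no reading.
- arm.get_calibration(name): a dict with "camera_matrix" (3x3 intrinsics, pixels), "R" (3x3) and "t" (3): a world point X has camera coordinates R X + t. Camera axes: x right, y down, z forward; pixel columns grow to the right and rows downward; lengths in mm; the calibration is good to about 2 mm. The wrist camera is an equidistant fisheye: a pixel r from the principal point sees the ray r / f radians off the axis. A picture is of the moment at which its call begins: read the wrist's pose just before it. get_calibration takes no time and is no camera call; for the wrist camera it gives the pose at the moment of the call.
- arm.job_done(): hands the job in, once; it reports no verdict.
The state is a dict: "clock": time; "joints": joint angles; "joint_vel": joint speeds; "joint_efforts": joint torques, N m; "position": TCP position; "ee_rot": TCP orientation; "contact_force": force on the tool from outside, world axes, zero at the start; "wrist_torque": the same for the moment, N m; "gripper_width": finger opening in mm.
Only numpy, scipy, OpenCV 4.12 (cv2) and the standard library are available. Lean on these libraries where they do the work, as an engineer would, in place of code of your own. Each camera call takes 0.05 s, during which the arm holds its last target. There are 200 camera calls.

## Task

The three pipe stubs have been stood on the wrong flanges for welding. Swap them round, parking one on a bare patch of bench on the way, so that each stub stands upright and fully down in the socket of the flange that fits it. Do not knock a stub over, and leave the flanges and the tools around them where they lie.

Things in the scene. Friction and masses are not known exactly. Their poses are not given: they have to be found in the camera images.
- stub_small: the smallest of three loose dark steel pipe stubs, an upright tube 21.3 mm outside, wall 2.6 mm, 65 mm long, about 0.08 kg, plain and round, bevelled at its upper end; to be gripped round its outside. Origin: centre of its lower end; z runs up along the pipe. At the start it stands loose inside the wide socket of the large flange, usually off its centre.
- stub_medium: the middle one of three loose dark steel pipe stubs, an upright tube 42.4 mm outside, wall 2.6 mm, 80 mm long, about 0.2 kg, plain and round, bevelled at its upper end; to be gripped round its outside. Origin: centre of its lower end; z runs up along the pipe. At the start it stands on top of the small flange's hub, too wide to enter.
- stub_large: the largest of three loose dark steel pipe stubs, an upright tube 60.3 mm outside, wall 2.9 mm, 90 mm long, about 0.37 kg, plain and round, bevelled at its upper end; to be gripped round its outside. Origin: centre of its lower end; z runs up along the pipe. At the start it stands on top of the medium flange's hub, too wide to enter.
- flange_small: the smallest of three loose steel pipe flanges lying on the bench, a round plate 90 mm across, 12 mm thick, with four bolt holes. Origin: centre of the underside, z up. Raised hub 50 mm across, flat top 26 mm above the bench; in it a round socket 25.3 mm wide, 14 mm deep, mouth bevelled out to 37.7 mm as a lead-in, its flat floor 12 mm above the bench. About 0.7 kg. Fits the small stub.
- flange_medium: the middle one of three loose steel pipe flanges lying on the bench, a round plate 120 mm across, 14 mm thick, with four bolt holes. Origin: centre of the underside, z up. Raised hub 70 mm across, flat top 28 mm above the bench; in it a round socket 46.4 mm wide, 14 mm deep, mouth bevelled out to 55 mm as a lead-in, its flat floor 14 mm above the bench. About 1.4 kg. Fits the medium stub.
- flange_large: the largest of three loose steel pipe flanges lying on the bench, a round plate 140 mm across, 16 mm thick, with four bolt holes. Origin: centre of the underside, z up. Raised hub 86 mm across, flat top 32 mm above the bench; in it a round socket 64.3 mm wide, 16 mm deep, mouth bevelled out to 76.3 mm as a lead-in, its flat floor 16 mm above the bench. About 2.1 kg. Fits the large stub.
- spare_spot (a point): a point on the bare bench top (z = 0) between the flanges; the bench is always clear for at least 40 mm round it, so a stub can be parked there (any other bare place serves as well).
- weld_magnet: bystander: red arrow-shaped welding magnet lying flat among the flanges, near the vice (not the one behind, beyond the green chest), 72 x 90 x 14 mm. Origin: centre of its underside.
- tape_measure: bystander: yellow tape measure standing on its foot, 37 x 85 x 65 mm. Origin: centre of its underside.
- try_square: bystander: try square lying flat, wooden stock and steel blade, 190 x 110 x 14 mm. Origin: centre of its underside.
Things that resemble listed ones, but are neither listed nor needed, are in the scene too. What is shaped like the stub_medium but pink is not meant. What is shaped like the stub_small but purple is not meant.

How it is judged:
By the outcome, as a careful person would: the job done as asked, in the order asked, and still so for the second after the job is handed in, with the robot touching nothing.
It also fails if it takes over 96 s, if anything falls off the work surface, if the arm or the gripper's body presses on something with over 40 N, if the wrist force passes 120 N, or if a joint passes its speed limit or range.

## Working session

There is one attempt and no reset: what is moved stays moved. The work goes in short steps, Python scripts to look and compute and a tool call to move; the robot and the scene stay as the last step left them, time stands still between calls to the robot, and variables do not carry over. Pictures are saved under pics/ and viewed, about 12 in all and at most 16, crops included, and the job is handed in when it is done.

Besides the shell and the picture viewer there is one more tool, called in YAML: its name, and indented under it one key for each argument. move_arm: Moves the arm, as the interface text tells. Its arguments: {"type":"object","properties":{"moves":{"type":"array","items":{"type":"object","properties":{"gripper":{"type":"number"},"xyz":{"type":"array","items":{"type":"number"}},"angular":{"type":"array","items":{"type":"number"}}}}}},"required":["moves"]}

```bash
mkdir -p pics; ls
python3 - <<'E'
from bench import arm
import cv2,numpy as np
s=arm.read_state();print(s)
for n in("top","side"):
    p,d=arm.get_image(n);cv2.imwrite(f"pics/{n}1.png",p);np.save(f"pics/{n}1.npy",d)
    c=arm.get_calibration(n);print(n,c)
E
```

```text
pics
{'clock': 0.0, 'joints': array([-9.92395430e-01,  3.85568577e-01,  6.63255443e-03, -5.27228071e-04,
       -1.19398840e+00, -2.58604613e-01]), 'joint_vel': array([-0.00110535,  0.00021532,  0.00015957,  0.00101739,  0.00045458,
        0.00101068]), 'joint_efforts': array([ 2.49334798e-04, -3.92287481e+01,  1.88395786e+01,  4.18618709e+00,
       -4.64492725e-03,  8.86842003e-06]), 'position': array([ 196.32968276, -592.75074247,  230.21276607]), 'ee_rot': array([-1.59121535e-01,  9.87258398e-01,  1.07179314e-03, -2.08550806e-04]), 'contact_force': array([0.42334408, 0.56115802, 0.07921776]), 'wrist_torque': array([0.01696043, 0.04445233, 0.00266512]), 'gripper_width': 85.60393829243093}
top {'camera_matrix': array([[488.34619363,   0.        , 316.96214734],
       [  0.        , 488.34619363, 236.74432279],
       [  0.        ,   0.        ,   1.        ]]), 'R': array([[-0.02690644, -0.99962034,  0.00593474],
       [-0.99797157,  0.02651846, -0.05787493],
       [ 0.05769557, -0.00747991, -0.9983062 ]]), 't': array([-240.49296063,  498.58806235,  857.88863311])}
side {'camera_matrix': array([[612.39096439,   0.        , 319.08558369],
       [  0.        , 612.39096439, 238.80674048],
       [  0.        ,   0.        ,   1.        ]]), 'R': array([[-0.85254964, -0.5224717 , -0.01350694],
       [-0.18744694,  0.32978864, -0.9252584 ],
       [ 0.48787577, -0.78629687, -0.3790969 ]]), 't': array([311.79684138, 214.24926116, 837.28030085])}
```

View pics/top1.png

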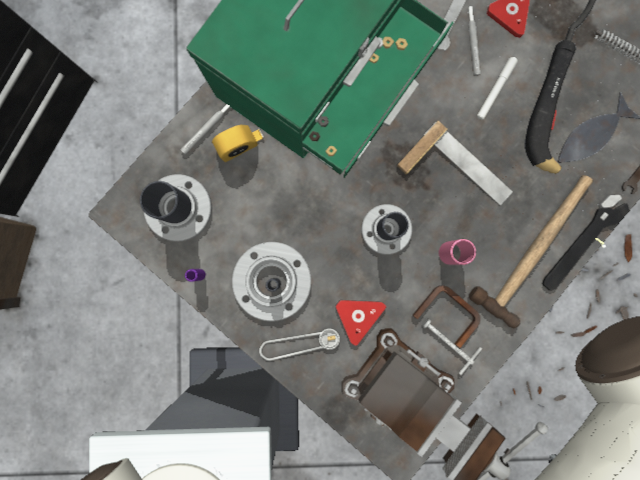

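View pics/side1.png

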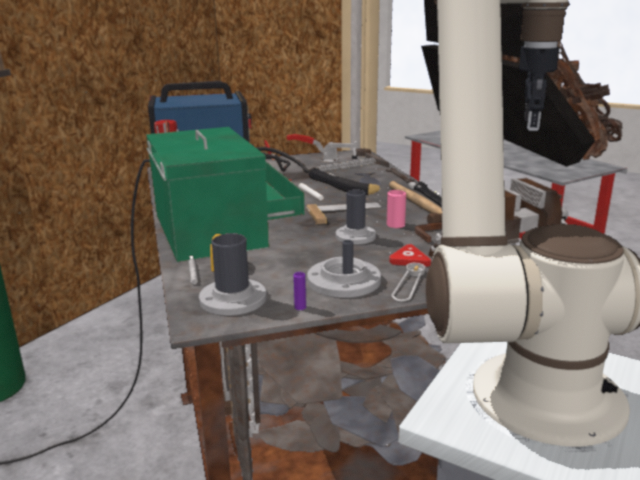

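The top view shows the large stub at (168,203) on the medium flange, the small stub at (273,284) in the large flange, and the medium stub at (390,229) on the small flange. The look-alikes are the pink tube at (457,252) and the purple tube at (195,275); I'll leave both alone. The side view agrees: stubs at (230,262), (348,257) and (355,209).

```bash
cat > h.py <<'E'
import numpy as np,cv2
from scipy.optimize import least_squares
from bench import arm
def cloud(n,d,c=None):
    c=c or arm.get_calibration(n);K,R,t=c["camera_matrix"],c["R"],c["t"]
    v,u=np.mgrid[:480,:640]
    P=np.stack([(u-K[0,2])/K[0,0]*d,(v-K[1,2])/K[1,1]*d,d],-1)
    W=(P-t)@R; W[d<=0]=np.nan
    return W
def near(W,xy,r,z0,z1):
    m=(np.hypot(W[...,0]-xy[0],W[...,1]-xy[1])<r)&(W[...,2]>z0)&(W[...,2]<z1)
    return W[m]
def circ(P,r,c0,out=False):
    # fit circle centre, fixed radius, to the outline of points
    h=cv2.convexHull(P[:,:2].astype(np.float32))[:,0]
    f=least_squares(lambda c:np.hypot(*(h-c).T)-r,c0,loss="soft_l1",f_scale=1.)
    return f.x,np.abs(f.fun).mean(),len(h)
E
python3 - <<'E'
from h import *
W=cloud("top",np.load("pics/top1.npy"))
for n,(u,v) in dict(L=(168,203),S=(273,284),M=(390,229)).items(): print(n,W[v-2:v+3:2,u-2:u+3:2].reshape(-1,3).round()[[0,4,8]].tolist())
for p in [(255,200),(150,250),(320,250),(330,200),(400,300)]: print(p,W[p[1],p[0]].round())
tz=dict(sL=(118,30.15,(168,203)),sM=(106,21.2,(390,229)),sS=(81,10.65,(273,284)),fM=(14,60,(176,208)),fS=(12,45,(386,230)),fL=(16,70,(271,283)))
c=arm.get_calibration("top");K,R,t=c["camera_matrix"],c["R"],c["t"]
for n,(z,r,(u,v)) in tz.items():
    ray=R.T@np.linalg.solve(K,[u,v,1]);o=-R.T@t
    g=(o+ray*(z-o[2])/ray[2])[:2]
    P=near(W,g,r+25,z-(5 if n[0]=="f" else 6),z+5)
    print(n,g.round(),len(P),np.median(P[:,2]).round(1),*circ(P,r,g))
E
```

```text
L [[563.0, 14.0, 17.0], [560.0, 13.0, 11.0], [558.0, 12.0, 1.0]]
S [[413.0, -168.0, -2.0], [409.0, -172.0, 1.0], [406.0, -176.0, 0.0]]
M [[507.0, -383.0, 2.0], [503.0, -386.0, 7.0], [499.0, -389.0, 13.0]]
(255, 200) [ 563. -143.    1.]
(150, 250) [477.  49.   1.]
(320, 250) [ 469. -259.   -1.]
(330, 200) [ 560. -280.   -1.]
(400, 300) [ 374. -401.    0.]
sL [546. -19.] 291 118.0 [552.25820151  -3.18684139] 0.21899977232325588 34
sM [ 496. -371.] 155 106.2 [ 503.67631213 -378.52145525] 0.2783992667513101 29
sS [ 412. -179.] 62 81.1 [ 411.1801601  -176.12893791] 0.38174833894331933 19
fM [550.  -2.] 1699 15.2 [552.09208923  -3.14683384] 0.2703907834953739 46
fS [ 501. -378.] 1091 13.2 [ 503.53895205 -378.26307298] 0.25807709601175743 50
fL [ 412. -170.] 3015 17.3 [ 416.01846367 -169.54800209] 0.4094800536477327 60
```

```bash
cat >> h.py <<'E'
from scipy.spatial.transform import Rotation as Ro
def go(*T):
    s=arm.read_state();q=Ro.from_quat(s["ee_rot"])
    print("t %.2f pos"%s["clock"],s["position"].round(1),"w %.1f F"%s["gripper_width"],s["contact_force"].round(1),"toolz",q.apply([0,0,1]).round(3),"tooly",q.apply([0,1,0]).round(3))
    for T_ in T: print(T_,"->",(q.inv().apply(np.array(T_)-s["position"])/10).round(2).tolist())
E
python3 -c "
from h import *
go((411,-176,231),(411,-176,150))"
```

```text
t 0.10 pos [ 196.4 -592.8  230.3] w 85.7 F [ 0.2 -0.6  0.3] toolz [-0.001  0.002 -1.   ] tooly [-0.314  0.949  0.002]
(411, -176, 231) -> [-33.48, 32.83, -0.01]
(411, -176, 150) -> [-33.48, 32.81, 8.09]
```

move_arm:
  moves:
    - {"gripper": 1,"xyz": [-33.5,32.8,0],"angular": [0,0,0]}
    - {"gripper": 1,"xyz": [-33.5,32.8,0],"angular": [0,0,0]}
    - {"gripper": 1,"xyz": [-33.5,32.8,0],"angular": [0,0,0]}
    - {"gripper": 1,"xyz": [-33.5,32.8,0],"angular": [0,0,0]}
    - {"gripper": 1,"xyz": [-33.5,32.8,0],"angular": [0,0,0]}
    - {"gripper": 1,"xyz": [-33.5,32.8,0],"angular": [0,0,0]}
    - {"gripper": 1,"xyz": [-33.5,32.8,0],"angular": [0,0,0]}
    - {"gripper": 1,"xyz": [-33.5,32.8,8],"angular": [0,0,0]}
    - {"gripper": 1,"xyz": [-33.5,32.8,8],"angular": [0,0,0]}
    - {"gripper": 1,"xyz": [-33.5,32.8,8],"angular": [0,0,0]}

```text
clock: 1.35
position: [410.2, -175.9, 149.7]
ee_rot: [-0.16, 0.987, 0.001, -0.002]
contact_force: [0.1, 0.6, 0.4]
gripper_width: 85.3
```

Run:
```python
from h import *
s=arm.read_state();c=arm.get_calibration("wrist");p,d=arm.get_image("wrist");cv2.imwrite("pics/w1.png",p);np.save("pics/w1.npy",d)
print(c); go((411,-176,150))
```

```text
{'camera_matrix': array([[371.64829954,   0.        , 320.65028785],
       [  0.        , 371.64829954, 235.3941753 ],
       [  0.        ,   0.        ,   1.        ]]), 'R': array([[-0.31574084,  0.94884312,  0.00211337],
       [ 0.89982278,  0.29872048,  0.31793872],
       [ 0.30104266,  0.1022879 , -0.94810891]]), 't': array([ 296.8811476 , -331.88094766,  199.06273522])}
t 1.40 pos [ 411.3 -176.6  151.1] w 85.4 F [ 0.5 -0.1 -0.1] toolz [-0.002 -0.    -1.   ] tooly [-0.315  0.949  0.   ]
(411, -176, 150) -> [0.01, 0.06, 0.11]
```

View pics/w1.png

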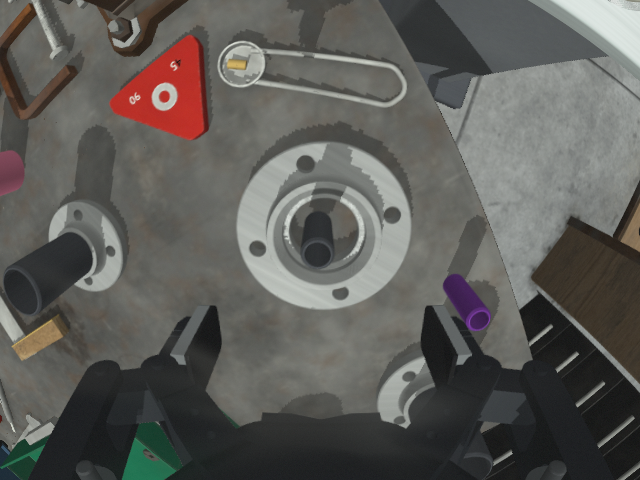

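The wrist view shows the small dark stub's top at (317,250), standing in the large flange (323,225). The purple tube at (466,302) is clear of the jaws.

```bash
cat >> h.py <<'E'
def wcloud(d,c):
    K,R,t=c["camera_matrix"],c["R"],c["t"];v,u=np.mgrid[:480,:640]
    a,b=(u-K[0,2])/K[0,0],(v-K[1,2])/K[1,1];th=np.hypot(a,b)+1e-9;k=np.tan(th)/th
    W=(np.stack([a*k*d,b*k*d,d],-1)-t)@R;W[(d<=0)|(th>1.2)]=np.nan
    return W
def wlook(name,items):
    c=arm.get_calibration("wrist");p,d=arm.get_image("wrist");cv2.imwrite(f"pics/{name}.png",p)
    np.savez(f"pics/{name}.npz",d=d,**c);wfit(wcloud(d,c),items)
def wfit(W,items):
    for n,z,r,g in items:
        P=near(W,g,r+10,z-4,z+4)
        print(n,len(P),*( (np.median(P[:,2]).round(1),*circ(P,r,g)) if len(P)>10 else ()))
E
python3 - <<'E'
from h import *
c=dict(camera_matrix=np.array([[371.648,0,320.65],[0,371.648,235.394],[0,0,1]]),R=np.array([[-0.31574084,0.94884312,0.00211337],[0.89982278,0.29872048,0.31793872],[0.30104266,0.1022879,-0.94810891]]),t=np.array([296.8811476,-331.88094766,199.06273522]))
W=wcloud(np.load("pics/w1.npy"),c)
wfit(W,[("sS",81,10.65,(411,-176)),("fL",16,70,(416,-170)),("hubL",32,43,(416,-170)),("sM",106,21.2,(503.6,-378.4)),("fS",12,45,(503.5,-378.3))])
go((411,-176,46))
E
```

```text
sS 479 81.0 [ 411.11405385 -178.21931045] 0.14741842069178168 32
fL 13340 16.9 [ 416.17045932 -171.58609616] 0.2103525316140114 66
hubL 3715 32.4 [ 415.94819785 -171.75126339] 0.19446033841392724 57
sM 713 105.3 [ 502.86254241 -379.7729148 ] 0.2504929516996701 32
fS 2816 12.8 [ 503.08618352 -379.97643632] 0.17394640907115425 42
t 1.40 pos [ 411.3 -176.6  151.1] w 85.4 F [ 0.5 -0.1 -0.1] toolz [-0.002 -0.    -1.   ] tooly [-0.315  0.949  0.   ]
(411, -176, 46) -> [-0.01, 0.06, 10.51]
```

move_arm:
  moves:
    - {"gripper": 1,"xyz": [0,0,6],"angular": [0,0,0]}
    - {"gripper": 1,"xyz": [0,0,11],"angular": [0,0,0]}
    - {"gripper": 1,"xyz": [0,0,11],"angular": [0,0,0]}
    - {"gripper": -1,"xyz": [0,0,11],"angular": [0,0,0]}
    - {"gripper": -1,"xyz": [0,0,11],"angular": [0,0,0]}
    - {"gripper": -1,"xyz": [0,0,11],"angular": [0,0,0]}
    - {"gripper": -1,"xyz": [0,0,11],"angular": [0,0,0]}
    - {"gripper": -1,"xyz": [0,0,11],"angular": [0,0,0]}
    - {"gripper": -1,"xyz": [0,0,11],"angular": [0,0,0]}

```text
clock: 2.52
position: [412.2, -176.7, 42.6]
ee_rot: [-0.16, 0.987, -0.0, 0.001]
contact_force: [-1.1, 1.6, 7.9]
gripper_width: 19.9
```

```bash
python3 -c "
from h import *
go((411,-176,120),(490,-265,120),(490,-265,25))"
```

```text
t 2.52 pos [ 412.2 -176.7   42.6] w 19.9 F [-1.1  1.6  7.9] toolz [ 0.002 -0.    -1.   ] tooly [-0.315  0.949 -0.001]
(411, -176, 120) -> [0.08, 0.09, -7.74]
(490, -265, 120) -> [-4.61, -10.84, -7.72]
(490, -265, 25) -> [-4.6, -10.83, 1.78]
```

move_arm:
  moves:
    - {"gripper": -1,"xyz": [0,0,-2],"angular": [0,0,0]}
    - {"gripper": -1,"xyz": [0,0,-5],"angular": [0,0,0]}
    - {"gripper": -1,"xyz": [-2.3,-5.4,-5],"angular": [0,0,0]}
    - {"gripper": -1,"xyz": [-4.6,-10.8,-5],"angular": [0,0,0]}
    - {"gripper": -1,"xyz": [-4.6,-10.8,-5],"angular": [0,0,0]}
    - {"gripper": -1,"xyz": [-4.6,-10.8,-1],"angular": [0,0,0]}
    - {"gripper": -1,"xyz": [-4.6,-10.8,0.8],"angular": [0,0,0]}
    - {"gripper": -1,"xyz": [-4.6,-10.8,1.4],"angular": [0,0,0]}
    - {"gripper": -1,"xyz": [-4.6,-10.8,1.5],"angular": [0,0,0]}

```text
clock: 3.65
position: [488.9, -264.3, 26.8]
ee_rot: [-0.16, 0.987, -0.0, 0.0]
contact_force: [-0.7, 0.8, -1.5]
gripper_width: 19.9
```

```bash
python3 -c "
from h import *
wlook('w2',[('sS',65,10.65,(490,-265))])
p,d=arm.get_image('side');cv2.imwrite('pics/s2.png',cv2.resize(p[120:360,200:520],None,fx=2,fy=2))
go((490,-265,25))"
```

```text
sS 2575 64.9 [ 482.80476929 -263.30333826] 7.363007375157546 13
t 3.75 pos [ 489.3 -264.5   27. ] w 20.1 F [-0.1 -0.1 -0.6] toolz [ 0.001 -0.    -1.   ] tooly [-0.315  0.949 -0.001]
(490, -265, 25) -> [-0.05, -0.07, 0.2]
```

View pics/s2.png

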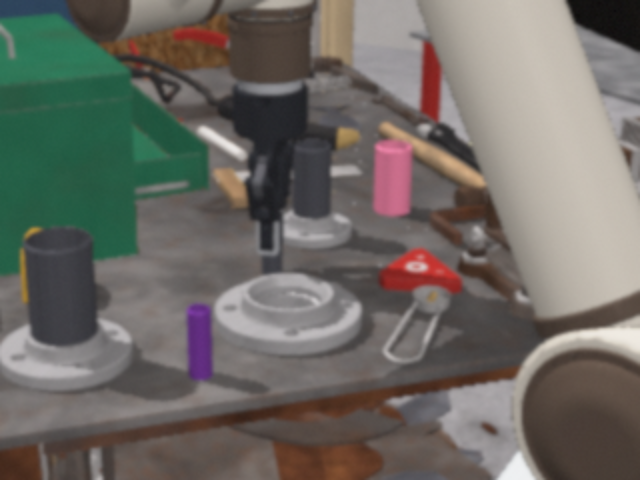

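The stub is held upright just above clear bench at (270,265) in this crop, so I'll set it down.

move_arm:
  moves:
    - {"gripper": -1,"xyz": [0,0,0.12],"angular": [0,0,0]}
    - {"gripper": -1,"xyz": [0,0,0.12],"angular": [0,0,0]}
    - {"gripper": 1,"xyz": [0,0,0.12],"angular": [0,0,0]}
    - {"gripper": 1,"xyz": [0,0,0.12],"angular": [0,0,0]}
    - {"gripper": 1,"xyz": [0,0,0.12],"angular": [0,0,0]}
    - {"gripper": 1,"xyz": [0,0,0.12],"angular": [0,0,0]}
    - {"gripper": 1,"xyz": [0,0,-5],"angular": [0,0,0]}
    - {"gripper": 1,"xyz": [0,0,-10],"angular": [0,0,0]}
    - {"gripper": 1,"xyz": [0,0,-15.5],"angular": [0,0,0]}
    - {"gripper": 1,"xyz": [0,0,-15.5],"angular": [0,0,0]}

```text
clock: 5.0
position: [491.8, -265.6, 186.6]
ee_rot: [-0.16, 0.987, -0.003, 0.005]
contact_force: [-0.0, 0.5, 0.6]
gripper_width: 85.5
```

```bash
python3 -c "
from h import *
wlook('w3',[('sS',65,10.65,(489,-264)),('fL',16,70,(416,-171)),('fS',12,45,(503,-379))])
go((552,-4,190))"
```

```text
sS 330 64.9 [ 488.57623124 -265.67028785] 0.15753577817491804 28
fL 10476 16.9 [ 416.23708706 -171.7377833 ] 0.19616655578260042 72
fS 3403 12.9 [ 503.41577373 -380.44130825] 0.23693944142561177 46
t 5.05 pos [ 490.  -264.9  183.5] w 85.5 F [-0.3  0.1 -0.8] toolz [ 0.005 -0.001 -1.   ] tooly [-0.314  0.949 -0.003]
(552, -4, 190) -> [-14.08, 22.82, -0.64]
```

move_arm:
  moves:
    - {"gripper": 1,"xyz": [-14.1,22.8,-0.6],"angular": [0,0,0]}
    - {"gripper": 1,"xyz": [-14.1,22.8,-0.6],"angular": [0,0,0]}
    - {"gripper": 1,"xyz": [-14.1,22.8,-0.6],"angular": [0,0,0]}
    - {"gripper": 1,"xyz": [-14.1,22.8,-0.6],"angular": [0,0,0]}
    - {"gripper": 1,"xyz": [-14.1,22.8,-0.6],"angular": [0,0,0]}
    - {"gripper": 1,"xyz": [-14.1,22.8,-0.6],"angular": [0,0,0]}
    - {"gripper": 1,"xyz": [-14.1,22.8,-0.6],"angular": [0,0,0]}

```text
clock: 5.92
position: [550.4, -4.9, 186.4]
ee_rot: [-0.159, 0.987, -0.0, -0.001]
contact_force: [-0.4, -0.0, 0.3]
gripper_width: 85.3
```

```bash
python3 -c "
from h import *
wlook('w4',[('sL',118,30.15,(552,-4)),('fM',14,60,(552,-4)),('hubM',28,35,(552,-4))])
go((552,-4,80),(552,-4,140))"
```

```text
sL 1608 117.9 [552.35722853  -5.1206036 ] 0.15513272535234834 52
fM 6179 14.9 [552.2948086   -5.19039323] 0.15798820129083438 47
hubM 1265 28.5 [551.15496672  -5.64388134] 1.8981414884443055 47
t 5.97 pos [550.6  -5.2 186.7] w 85.3 F [-0.9  0.2  0.6] toolz [-0.001 -0.    -1.   ] tooly [-0.313  0.95   0.   ]
(552, -4, 80) -> [-0.19, 0.07, 10.67]
(552, -4, 140) -> [-0.18, 0.07, 4.67]
```

View pics/w4.png

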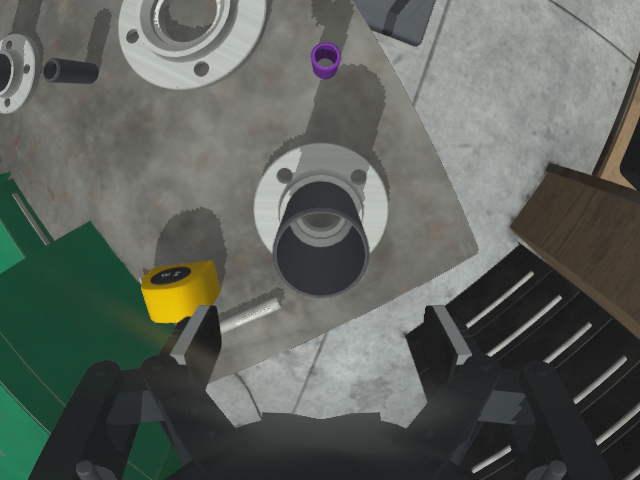

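Large stub's top at (321,252), centred between the jaws. The tape measure at (180,290) is clear of the finger path.

move_arm:
  moves:
    - {"gripper": 1,"xyz": [-0.2,0.05,0],"angular": [0,0,0]}
    - {"gripper": 1,"xyz": [-0.2,0.05,4],"angular": [0,0,0]}
    - {"gripper": 1,"xyz": [-0.2,0.05,8],"angular": [0,0,0]}
    - {"gripper": 1,"xyz": [-0.2,0.05,11.5],"angular": [0,0,0]}
    - {"gripper": 1,"xyz": [-0.2,0.05,11.5],"angular": [0,0,0]}
    - {"gripper": -1,"xyz": [-0.2,0.05,11.5],"angular": [0,0,0]}
    - {"gripper": -1,"xyz": [-0.2,0.05,11.5],"angular": [0,0,0]}
    - {"gripper": -1,"xyz": [-0.2,0.05,11.5],"angular": [0,0,0]}
    - {"gripper": -1,"xyz": [-0.2,0.05,11.5],"angular": [0,0,0]}
    - {"gripper": -1,"xyz": [-0.2,0.05,11.5],"angular": [0,0,0]}

```text
clock: 7.22
position: [554.5, -2.8, 74.7]
ee_rot: [-0.16, 0.987, -0.0, 0.002]
contact_force: [-0.3, -1.4, 5.3]
gripper_width: 59.4
```

```bash
python3 -c "
from h import *
s=arm.read_state()['position']
go((s[0],s[1],s[2]+60),(416,-170.8,s[2]+60),(416,-170.8,s[2]))"
```

```text
t 7.22 pos [554.5  -2.8  74.7] w 59.4 F [-0.3 -1.4  5.3] toolz [ 0.004  0.    -1.   ] tooly [-0.315  0.949 -0.001]
(np.float64(554.4904347974175), np.float64(-2.785271231002922), np.float64(134.65747408933277)) -> [-0.03, -0.01, -6.0]
(416, -170.8, np.float64(134.65747408933277)) -> [18.41, -11.59, -6.07]
(416, -170.8, np.float64(74.65747408933278)) -> [18.44, -11.58, -0.07]
```

move_arm:
  moves:
    - {"gripper": -1,"xyz": [0,0,-3],"angular": [0,0,0]}
    - {"gripper": -1,"xyz": [0,0,-7],"angular": [0,0,0]}
    - {"gripper": -1,"xyz": [4,-2.5,-7],"angular": [0,0,0]}
    - {"gripper": -1,"xyz": [8.5,-5.4,-7],"angular": [0,0,0]}
    - {"gripper": -1,"xyz": [13,-8.2,-7],"angular": [0,0,0]}
    - {"gripper": -1,"xyz": [17,-10.7,-7],"angular": [0,0,0]}
    - {"gripper": -1,"xyz": [18.2,-11.5,-6],"angular": [0,0,0]}
    - {"gripper": -1,"xyz": [18.2,-11.5,-2],"angular": [0,0,0]}
    - {"gripper": -1,"xyz": [18.2,-11.5,-1],"angular": [0,0,0]}
    - {"gripper": -1,"xyz": [18.2,-11.5,-1],"angular": [0,0,0]}

```text
clock: 8.48
position: [416.4, -168.9, 81.8]
ee_rot: [-0.16, 0.987, 0.0, -0.001]
contact_force: [0.2, -0.2, -4.2]
gripper_width: 59.5
```

```bash
python3 -c "
from h import *
wlook('w5',[('sL',129,30.15,(416,-171.5)),('fL',16,70,(416,-171.5))])
p,d=arm.get_image('side');cv2.imwrite('pics/s5.png',cv2.resize(p[160:360,240:480],None,fx=3,fy=3))
go((416,-171,84))"
```

```text
sL 3208 126.0 [ 413.19099275 -170.93638213] 3.4434771381087463 30
fL 15671 16.9 [ 416.23436833 -171.7240896 ] 0.1382442560445411 63
t 8.57 pos [ 417.6 -169.    83.1] w 59.6 F [ 0.6  1.2 -5.2] toolz [ 0.002 -0.    -1.   ] tooly [-0.315  0.949 -0.001]
(416, -171, 84) -> [0.21, -0.14, -0.09]
```

View pics/w5.png

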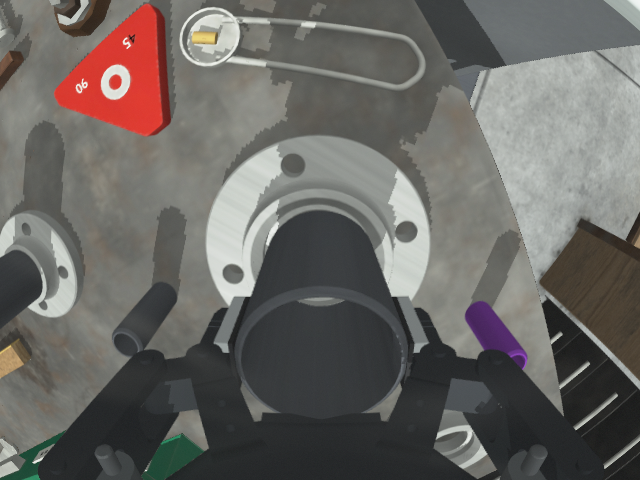

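View pics/s5.png

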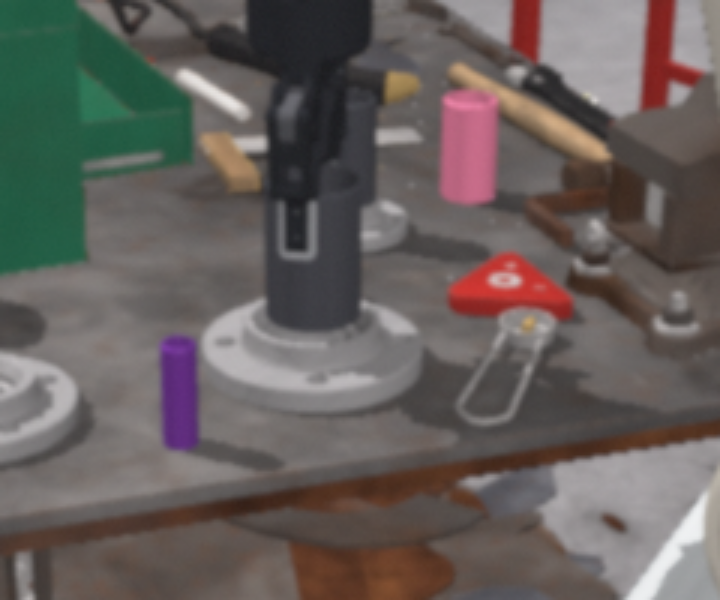

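The stub is upright above the large flange's socket (side crop 315,320), with its bottom just above the hub. The parked small stub stands clear at (143,320) in the wrist view.

move_arm:
  moves:
    - {"gripper": -1,"xyz": [0,0,0.5],"angular": [0,0,0]}
    - {"gripper": -1,"xyz": [0,0,0.9],"angular": [0,0,0]}
    - {"gripper": -1,"xyz": [0,0,1.3],"angular": [0,0,0]}
    - {"gripper": -1,"xyz": [0,0,1.7],"angular": [0,0,0]}
    - {"gripper": -1,"xyz": [0,0,2.0],"angular": [0,0,0]}
    - {"gripper": -1,"xyz": [0,0,2.0],"angular": [0,0,0]}

```text
clock: 9.32
position: [416.6, -169.2, 62.7]
ee_rot: [-0.159, 0.987, -0.0, 0.0]
contact_force: [-1.2, 1.4, 0.4]
gripper_width: 59.6
```

```bash
python3 -c "
from h import *
go((416,-171,60))"
```

```text
t 9.32 pos [ 416.6 -169.2   62.7] w 59.6 F [-1.2  1.4  0.4] toolz [ 0. -0. -1.] tooly [-0.315  0.949 -0.   ]
(416, -171, 60) -> [0.11, -0.15, 0.27]
```

move_arm:
  moves:
    - {"gripper": -1,"xyz": [0,0,0.2],"angular": [0,0,0]}
    - {"gripper": -1,"xyz": [0,0,0.2],"angular": [0,0,0]}
    - {"gripper": 1,"xyz": [0,0,0.2],"angular": [0,0,0]}
    - {"gripper": 1,"xyz": [0,0,0.2],"angular": [0,0,0]}
    - {"gripper": 1,"xyz": [0,0,0.2],"angular": [0,0,0]}
    - {"gripper": 1,"xyz": [0,0,-3],"angular": [0,0,0]}
    - {"gripper": 1,"xyz": [0,0,-8],"angular": [0,0,0]}
    - {"gripper": 1,"xyz": [0,0,-13],"angular": [0,0,0]}
    - {"gripper": 1,"xyz": [0,0,-13],"angular": [0,0,0]}

```text
clock: 10.45
position: [419.0, -169.5, 196.2]
ee_rot: [-0.16, 0.987, -0.001, 0.005]
contact_force: [-0.5, -0.5, 0.2]
gripper_width: 85.5
```

```bash
python3 -c "
from h import *
wlook('w6',[('sL',106,30.15,(416,-171.5)),('fL',16,70,(416,-171.5)),('sM',106,21.2,(503,-379))])
go((503.3,-379,190))"
```

```text
sL 1364 106.0 [ 414.27858603 -171.21664958] 0.18401543230261092 44
fL 8184 16.9 [ 416.29994303 -171.58160067] 0.18767008210302266 65
sM 556 105.4 [ 502.92927068 -379.55790063] 0.359369488389662 32
t 10.50 pos [ 417.2 -169.2  193.7] w 85.5 F [-0.1 -0.1 -0.4] toolz [ 0.004  0.    -1.   ] tooly [-0.314  0.949 -0.001]
(503.3, -379, 190) -> [-1.58, -22.63, 0.41]
```

The large stub is seated: its top is at z = 106.0, and 16 + 90 = 106. Next is the medium stub.

move_arm:
  moves:
    - {"gripper": 1,"xyz": [-1.6,-22.6,0.4],"angular": [0,0,0]}
    - {"gripper": 1,"xyz": [-1.6,-22.6,0.4],"angular": [0,0,0]}
    - {"gripper": 1,"xyz": [-1.6,-22.6,0.4],"angular": [0,0,0]}
    - {"gripper": 1,"xyz": [-1.6,-22.6,0.4],"angular": [0,0,0]}
    - {"gripper": 1,"xyz": [-1.6,-22.6,0.4],"angular": [0,0,0]}
    - {"gripper": 1,"xyz": [-1.6,-22.6,0.4],"angular": [0,0,0]}
    - {"gripper": 1,"xyz": [-1.6,-22.6,0.4],"angular": [0,0,0]}

```text
clock: 11.38
position: [502.1, -377.6, 188.0]
ee_rot: [-0.16, 0.987, 0.0, -0.0]
contact_force: [-0.5, -0.3, 0.2]
gripper_width: 85.5
```

```bash
python3 -c "
from h import *
wlook('w7',[('sM',106,21.2,(503,-379)),('fS',12,45,(503,-379)),('sS',65,10.65,(489,-265))])
go((503.3,-379,64))"
```

```text
sM 888 106.0 [ 503.56097392 -380.58794179] 0.22113988751844327 44
fS 3572 12.9 [ 503.52337128 -380.60424644] 0.17987807832410943 39
sS 307 64.7 [ 488.35935834 -266.2158348 ] 0.19827930537737046 25
t 11.43 pos [ 502.3 -377.6  188.4] w 85.4 F [-0.  -0.7  0.8] toolz [-0.  0. -1.] tooly [-0.316  0.949  0.   ]
(503.3, -379, 64) -> [-0.05, -0.17, 12.44]
```

View pics/w7.png

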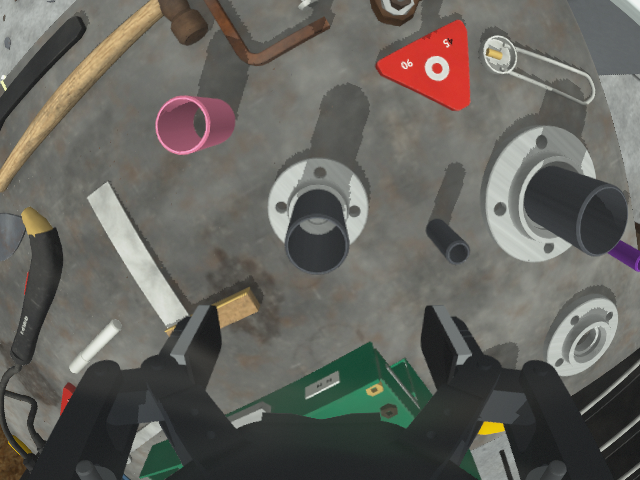

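The medium stub's top is at (317,243), over the small flange, and the pink tube at (195,125) is well away.

move_arm:
  moves:
    - {"gripper": 1,"xyz": [-0.07,-0.22,0],"angular": [0,0,0]}
    - {"gripper": 1,"xyz": [-0.07,-0.22,5],"angular": [0,0,0]}
    - {"gripper": 1,"xyz": [-0.07,-0.22,9],"angular": [0,0,0]}
    - {"gripper": 1,"xyz": [-0.07,-0.22,12.2],"angular": [0,0,0]}
    - {"gripper": 1,"xyz": [-0.07,-0.22,12.2],"angular": [0,0,0]}
    - {"gripper": -1,"xyz": [-0.07,-0.22,12.2],"angular": [0,0,0]}
    - {"gripper": -1,"xyz": [-0.07,-0.22,12.2],"angular": [0,0,0]}
    - {"gripper": -1,"xyz": [-0.07,-0.22,12.2],"angular": [0,0,0]}
    - {"gripper": -1,"xyz": [-0.07,-0.22,12.2],"angular": [0,0,0]}
    - {"gripper": -1,"xyz": [-0.07,-0.22,12.2],"angular": [0,0,0]}

```text
clock: 12.68
position: [504.8, -380.9, 68.4]
ee_rot: [-0.16, 0.987, -0.001, 0.001]
contact_force: [-0.9, 1.9, 5.7]
gripper_width: 41.0
```

```bash
python3 -c "
from h import *
s=arm.read_state()['position']
go(s+[0,0,100],s+[48.7,375.4,100],s+[48.7,375.4,12],s+[48.7,375.4,-12])"
```

```text
t 12.68 pos [ 504.8 -380.9   68.4] w 41.0 F [-0.9  1.9  5.7] toolz [ 0.003 -0.002 -1.   ] tooly [-0.315  0.949 -0.002]
[ 504.81256508 -380.88553345  168.38490772] -> [-0.02, -0.02, -10.0]
[553.51256508  -5.48553345 168.38490772] -> [-16.47, 34.07, -10.04]
[553.51256508  -5.48553345  80.38490772] -> [-16.45, 34.09, -1.24]
[553.51256508  -5.48553345  56.38490772] -> [-16.44, 34.1, 1.16]
```

move_arm:
  moves:
    - {"gripper": -1,"xyz": [0,0,-4],"angular": [0,0,0]}
    - {"gripper": -1,"xyz": [0,0,-9],"angular": [0,0,0]}
    - {"gripper": -1,"xyz": [-2,4.2,-10],"angular": [0,0,0]}
    - {"gripper": -1,"xyz": [-4.5,9.3,-10],"angular": [0,0,0]}
    - {"gripper": -1,"xyz": [-7,14.5,-10],"angular": [0,0,0]}
    - {"gripper": -1,"xyz": [-9.5,19.7,-10],"angular": [0,0,0]}
    - {"gripper": -1,"xyz": [-12,24.9,-10],"angular": [0,0,0]}
    - {"gripper": -1,"xyz": [-14.5,30,-10],"angular": [0,0,0]}
    - {"gripper": -1,"xyz": [-16.4,34.1,-10],"angular": [0,0,0]}
    - {"gripper": -1,"xyz": [-16.4,34.1,-8],"angular": [0,0,0]}

```text
clock: 13.92
position: [553.8, -2.0, 147.4]
ee_rot: [-0.162, 0.987, 0.0, 0.002]
contact_force: [-0.3, 0.6, -2.4]
gripper_width: 41.2
```

```bash
python3 -c "
from h import *
go((553.5,-5.5,80.4),(553.5,-5.5,56.4))"
```

```text
t 13.93 pos [553.8  -2.  147.4] w 41.2 F [-0.3  0.6 -2.4] toolz [ 0.004  0.001 -1.   ] tooly [-0.319  0.948 -0.   ]
(553.5, -5.5, 80.4) -> [0.17, -0.32, 6.7]
(553.5, -5.5, 56.4) -> [0.18, -0.32, 9.1]
```

move_arm:
  moves:
    - {"gripper": -1,"xyz": [0,0,3],"angular": [0,0,0]}
    - {"gripper": -1,"xyz": [0,0,6],"angular": [0,0,0]}
    - {"gripper": -1,"xyz": [0,0,6.8],"angular": [0,0,0]}
    - {"gripper": -1,"xyz": [0,0,6.8],"angular": [0,0,0]}
    - {"gripper": -1,"xyz": [0,0,6.8],"angular": [0,0,0]}

```text
clock: 14.55
position: [553.4, -5.2, 79.6]
ee_rot: [-0.159, 0.987, 0.0, 0.001]
contact_force: [-0.0, -0.2, -2.3]
gripper_width: 40.9
```

```bash
python3 -c "
from h import *
wlook('w8',[('fM',14,60,(552,-5))])
p,d=arm.get_image('side');cv2.imwrite('pics/s8.png',cv2.resize(p[200:340,160:320],None,fx=4,fy=4))
go((553.5,-5.5,56.4))"
```

```text
fM 12973 14.9 [552.45705165  -5.1892354 ] 0.19653461294730432 58
t 14.65 pos [553.2  -5.2  79.6] w 41.4 F [-0.5  0.  -3. ] toolz [ 0.002  0.001 -1.   ] tooly [-0.314  0.949 -0.   ]
(553.5, -5.5, 56.4) -> [-0.01, -0.04, 2.32]
```

View pics/w8.png

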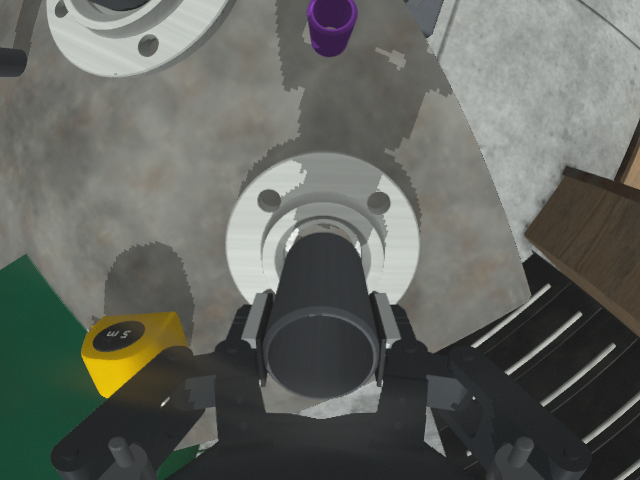

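The medium stub hangs upright above the medium flange's socket (323,240). I'll lower it.

move_arm:
  moves:
    - {"gripper": -1,"xyz": [0,0,0.5],"angular": [0,0,0]}
    - {"gripper": -1,"xyz": [0,0,0.9],"angular": [0,0,0]}
    - {"gripper": -1,"xyz": [0,0,1.3],"angular": [0,0,0]}
    - {"gripper": -1,"xyz": [0,0,1.7],"angular": [0,0,0]}
    - {"gripper": -1,"xyz": [0,0,2.1],"angular": [0,0,0]}
    - {"gripper": -1,"xyz": [0,0,2.1],"angular": [0,0,0]}

```text
clock: 15.4
position: [552.3, -5.3, 57.0]
ee_rot: [-0.159, 0.987, -0.0, -0.0]
contact_force: [-0.5, 0.4, -2.4]
gripper_width: 40.8
```

```bash
python3 -c "
from h import *
go((553.5,-5.5,56.4))"
```

```text
t 15.40 pos [552.3  -5.3  57. ] w 40.8 F [-0.5  0.4 -2.4] toolz [-0.001 -0.    -1.   ] tooly [-0.314  0.949  0.   ]
(553.5, -5.5, 56.4) -> [-0.11, -0.06, 0.06]
```

move_arm:
  moves:
    - {"gripper": -1,"xyz": [0,0,0.2],"angular": [0,0,0]}
    - {"gripper": -1,"xyz": [0,0,0.2],"angular": [0,0,0]}
    - {"gripper": 1,"xyz": [0,0,0.2],"angular": [0,0,0]}
    - {"gripper": 1,"xyz": [0,0,0.2],"angular": [0,0,0]}
    - {"gripper": 1,"xyz": [0,0,0.2],"angular": [0,0,0]}
    - {"gripper": 1,"xyz": [0,0,0.2],"angular": [0,0,0]}
    - {"gripper": 1,"xyz": [0,0,-4],"angular": [0,0,0]}
    - {"gripper": 1,"xyz": [0,0,-9],"angular": [0,0,0]}
    - {"gripper": 1,"xyz": [0,0,-13],"angular": [0,0,0]}
    - {"gripper": 1,"xyz": [0,0,-13],"angular": [0,0,0]}

```text
clock: 16.65
position: [554.5, -4.9, 191.2]
ee_rot: [-0.159, 0.987, 0.0, 0.004]
contact_force: [-0.0, 0.7, -0.1]
gripper_width: 85.5
```

```bash
python3 -c "
from h import *
wlook('w9',[('sM',94,21.2,(552,-5)),('fM',14,60,(552,-5))])
go((488.7,-265.2,180))"
```

```text
sM 802 94.0 [551.39945828  -5.37413048] 0.1540401504898674 40
fM 7116 14.9 [552.47876287  -5.25593174] 0.1851150453090109 66
t 16.70 pos [553.   -5.1 188.7] w 85.7 F [-0.5  0.1 -0.3] toolz [ 0.003  0.001 -1.   ] tooly [-0.314  0.949  0.   ]
(488.7, -265.2, 180) -> [14.28, -22.68, 0.82]
```

The medium stub is seated: its top is at z = 94.0, and 14 + 80 = 94. Next is the small stub.

move_arm:
  moves:
    - {"gripper": 1,"xyz": [14.3,-22.7,0.8],"angular": [0,0,0]}
    - {"gripper": 1,"xyz": [14.3,-22.7,0.8],"angular": [0,0,0]}
    - {"gripper": 1,"xyz": [14.3,-22.7,0.8],"angular": [0,0,0]}
    - {"gripper": 1,"xyz": [14.3,-22.7,0.8],"angular": [0,0,0]}
    - {"gripper": 1,"xyz": [14.3,-22.7,0.8],"angular": [0,0,0]}
    - {"gripper": 1,"xyz": [14.3,-22.7,0.8],"angular": [0,0,0]}
    - {"gripper": 1,"xyz": [14.3,-22.7,4],"angular": [0,0,0]}
    - {"gripper": 1,"xyz": [14.3,-22.7,5],"angular": [0,0,0]}
    - {"gripper": 1,"xyz": [14.3,-22.7,5],"angular": [0,0,0]}

```text
clock: 17.82
position: [488.0, -264.7, 136.6]
ee_rot: [-0.16, 0.987, 0.0, -0.001]
contact_force: [-0.1, 0.4, 0.1]
gripper_width: 85.6
```

```bash
python3 -c "
from h import *
wlook('w10',[('sS',65,10.65,(488.5,-266)),('fS',12,45,(503,-380)),('hubS',26,25,(503,-380))])
go((488.7,-265.2,30))"
```

```text
sS 482 64.9 [ 488.45807792 -265.65616501] 0.1603703646455927 26
fS 5804 12.9 [ 503.48754643 -380.38592463] 0.22787305906924682 54
hubS 2097 26.5 [ 503.3941849  -380.21216829] 0.3267133490578991 33
t 17.88 pos [ 488.6 -265.1  137.5] w 85.2 F [-0.  -0.8  0.8] toolz [-0. -0. -1.] tooly [-0.316  0.949 -0.   ]
(488.7, -265.2, 30) -> [-0.01, -0.01, 10.75]
```

move_arm:
  moves:
    - {"gripper": 1,"xyz": [0,0,5],"angular": [0,0,0]}
    - {"gripper": 1,"xyz": [0,0,10],"angular": [0,0,0]}
    - {"gripper": 1,"xyz": [0,0,10.7],"angular": [0,0,0]}
    - {"gripper": 1,"xyz": [0,0,10.7],"angular": [0,0,0]}
    - {"gripper": -1,"xyz": [0,0,10.7],"angular": [0,0,0]}
    - {"gripper": -1,"xyz": [0,0,10.7],"angular": [0,0,0]}
    - {"gripper": -1,"xyz": [0,0,10.7],"angular": [0,0,0]}
    - {"gripper": -1,"xyz": [0,0,10.7],"angular": [0,0,0]}
    - {"gripper": -1,"xyz": [0,0,10.7],"angular": [0,0,0]}
    - {"gripper": -1,"xyz": [0,0,10.7],"angular": [0,0,0]}

```text
clock: 19.12
position: [488.4, -265.9, 31.0]
ee_rot: [-0.159, 0.987, -0.0, 0.0]
contact_force: [-1.1, 0.9, 6.5]
gripper_width: 19.6
```

```bash
python3 -c "
from h import *
s=arm.read_state()['position']
go(s+[15,-114.6,60],s+[15,-114.6,12])"
```

```text
t 19.12 pos [ 488.4 -265.9   31. ] w 19.6 F [-1.1  0.9  6.5] toolz [ 0.001 -0.    -1.   ] tooly [-0.315  0.949 -0.001]
[ 503.35812023 -380.49483047   91.02751257] -> [2.18, -11.35, -5.99]
[ 503.35812023 -380.49483047   43.02751257] -> [2.18, -11.35, -1.19]
```

move_arm:
  moves:
    - {"gripper": -1,"xyz": [0,0,-3],"angular": [0,0,0]}
    - {"gripper": -1,"xyz": [0,0,-6],"angular": [0,0,0]}
    - {"gripper": -1,"xyz": [0.8,-4,-6],"angular": [0,0,0]}
    - {"gripper": -1,"xyz": [1.6,-8.5,-6],"angular": [0,0,0]}
    - {"gripper": -1,"xyz": [2.2,-11.4,-6],"angular": [0,0,0]}
    - {"gripper": -1,"xyz": [2.2,-11.4,-6],"angular": [0,0,0]}
    - {"gripper": -1,"xyz": [2.2,-11.4,-4],"angular": [0,0,0]}
    - {"gripper": -1,"xyz": [2.2,-11.4,-3.3],"angular": [0,0,0]}
    - {"gripper": -1,"xyz": [2.2,-11.4,-3.3],"angular": [0,0,0]}
    - {"gripper": -1,"xyz": [2.2,-11.4,-3.3],"angular": [0,0,0]}

```text
clock: 20.38
position: [503.4, -380.7, 64.0]
ee_rot: [-0.16, 0.987, -0.0, 0.0]
contact_force: [0.2, 0.2, -0.5]
gripper_width: 19.8
```

```bash
python3 -c "
from h import *
wlook('w11',[('fS',12,45,(503,-380))])
go((503.4,-380.5,43))"
```

```text
fS 8755 12.9 [ 503.50657019 -380.74853295] 0.1942884938400613 51
t 20.43 pos [ 503.5 -380.8   64.1] w 19.6 F [ 0.3 -0.6 -0.7] toolz [ 0.001 -0.001 -1.   ] tooly [-0.315  0.949 -0.001]
(503.4, -380.5, 43) -> [-0.0, 0.03, 2.11]
```

View pics/w11.png

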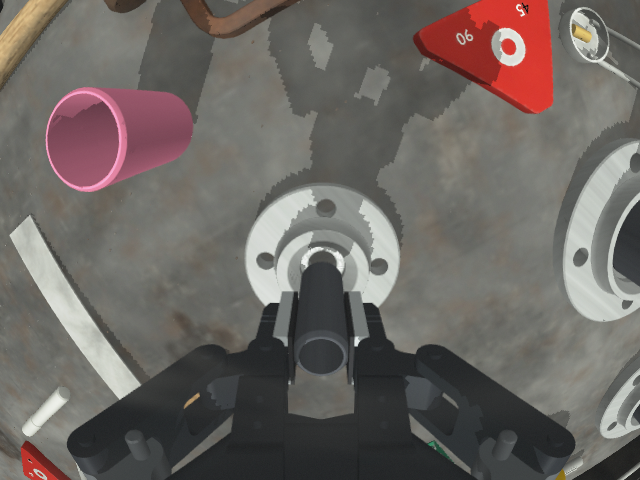

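The small stub is aligned with the small socket (322,262). I'll lower it.

move_arm:
  moves:
    - {"gripper": -1,"xyz": [0,0,0.5],"angular": [0,0,0]}
    - {"gripper": -1,"xyz": [0,0,0.9],"angular": [0,0,0]}
    - {"gripper": -1,"xyz": [0,0,1.3],"angular": [0,0,0]}
    - {"gripper": -1,"xyz": [0,0,1.7],"angular": [0,0,0]}
    - {"gripper": -1,"xyz": [0,0,2.0],"angular": [0,0,0]}
    - {"gripper": -1,"xyz": [0,0,2.0],"angular": [0,0,0]}

```text
clock: 21.18
position: [503.0, -380.9, 43.2]
ee_rot: [-0.159, 0.987, -0.0, 0.0]
contact_force: [-0.5, -0.5, 0.2]
gripper_width: 19.3
```

```bash
python3 -c "
from h import *
go((503.4,-380.5,43))"
```

```text
t 21.18 pos [ 503.  -380.9   43.2] w 19.3 F [-0.5 -0.5  0.2] toolz [ 0. -0. -1.] tooly [-0.314  0.949 -0.   ]
(503.4, -380.5, 43) -> [-0.05, 0.02, 0.02]
```

move_arm:
  moves:
    - {"gripper": -1,"xyz": [0,0,0.15],"angular": [0,0,0]}
    - {"gripper": -1,"xyz": [0,0,0.15],"angular": [0,0,0]}
    - {"gripper": 1,"xyz": [0,0,0.15],"angular": [0,0,0]}
    - {"gripper": 1,"xyz": [0,0,0.15],"angular": [0,0,0]}
    - {"gripper": 1,"xyz": [0,0,0.15],"angular": [0,0,0]}
    - {"gripper": 1,"xyz": [0,0,0.15],"angular": [0,0,0]}
    - {"gripper": 1,"xyz": [0,0,-4],"angular": [0,0,0]}
    - {"gripper": 1,"xyz": [0,0,-9],"angular": [0,0,0]}
    - {"gripper": 1,"xyz": [0,0,-14],"angular": [0,0,0]}
    - {"gripper": 1,"xyz": [0,0,-14],"angular": [0,0,0]}

```text
clock: 22.42
position: [505.4, -382.3, 188.8]
ee_rot: [-0.16, 0.987, -0.003, 0.004]
contact_force: [-0.3, -0.7, -0.8]
gripper_width: 85.5
```

```bash
python3 -c "
from h import *
wlook('w12',[('sS',77,10.65,(503,-380)),('fS',12,45,(503,-380)),('fL',16,70,(416,-171)),('sL',106,30.15,(415,-171))])
p,d=arm.get_image('side');cv2.imwrite('pics/s12.png',cv2.resize(p[160:340,160:480],None,fx=2.5,fy=2.5))
p,d=arm.get_image('top');W=cloud('top',d)
for n,z,r,g in [('sL',106,30.15,(415,-170)),('sM',94,21.2,(552,-3)),('sS',77,10.65,(503,-378)),('fM',14,60,(552,-3)),('fL',16,70,(416,-170)),('fS',12,45,(503,-378))]: wfit(W,[(n,z,r,g)])
go((503.4,-380.5,43))"
```

```text
sS 335 77.0 [ 503.49307335 -381.36727051] 0.1798872910570521 26
fS 4562 12.9 [ 503.5699809  -380.61117476] 0.20251791564953003 62
fL 5719 16.9 [ 416.24770806 -172.45007715] 0.2599499176454085 54
sL 950 105.5 [ 414.5121173  -172.45212834] 0.25472021689776814 36
sL 64 106.8 [ 414.89923802 -168.6210592 ] 0.40853041598387624 17
sM 158 94.2 [551.39042633  -3.31485532] 0.30456364757087967 29
sS 0
fM 1017 15.2 [552.26766677  -2.94162698] 1.735003891993493 34
fL 1195 17.2 [ 416.29392976 -169.07556423] 1.7626534770825917 35
fS 590 13.1 [ 503.36925525 -378.3474305 ] 1.0736206662819137 32
t 22.57 pos [ 502.4 -380.4  182.3] w 85.5 F [ 0.8 -0.3 -1.4] toolz [-0.001  0.001 -1.   ] tooly [-0.314  0.949  0.002]
(503.4, -380.5, 43) -> [-0.11, -0.07, 13.93]
```

View pics/s12.png

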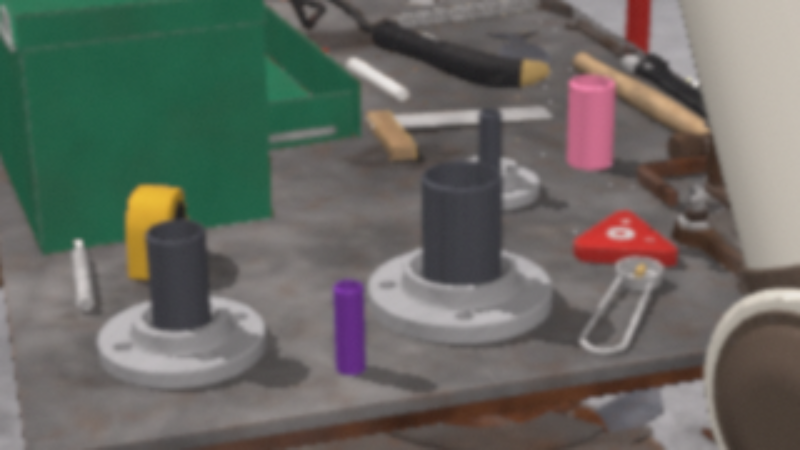

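All three stubs stand upright in their own sockets, at (178,275), (462,222) and (489,145) in the crop. Bystanders look unmoved, so I'm handing the job in.

```bash
python3 -c "
from bench import arm
print(arm.job_done())"
```

```text
the job is handed in; nothing more can be done
None
```

All three stubs now stand upright and fully down in the flanges that fit them, and the job is handed in. It took about 22.6 s on the robot's clock.

I parked the small stub on bare bench near (489, -265). The large stub then went to the large flange, the medium stub to the medium flange, and the small stub to the small flange.

**Seating:** the last wrist-camera reading of each stub top matches its socket floor plus the stub length.

| Stub | Measured top (mm) | Expected top (mm) |
|---|---|---|
| Large | 106.0 | 106 |
| Medium | 94.0 | 94 |
| Small | 77.0 | 77 |

- **Flanges:** their centres stayed within about 1 mm of where they were at the start.
- **Tools and look-alikes:** in the last side picture they look unmoved; I did not measure them.
- **Forces:** the contact force stayed below 8 N at every reading.

**Checks that failed or disagreed:**
- **Small stub from above:** the last top-camera check did not see it, because the gripper was above it. Its seating rests on the wrist and side views.
- **Last top-camera flange fits:** they were looser than at the start, with residuals of 1 to 1.8 mm.
- **Large stub, last reading:** the wrist camera read 105.5 from farther off, and the top camera 106.8.
- **Camera offset:** the wrist and top cameras differed by about 2 mm in y throughout, which is within their calibration.

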